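# Fit the tier sleeve and hold the glaze carousel at its front mark

### The job

The glaze carousel is about to get its upper tier back: slide the tall hollow ceramic sleeve over the carousel's upright spindle until it sits fully down on the shoulder, and let go of it. Then turn the turntable until the jar with the tall knob on its lid stands straight above the pointer on the carousel's base, and hold the turntable still there. Finish while the gripper is still firmly holding the turntable (its jar or knob, for instance), and leave the other things on the table where they stand.

Things in the scene. Friction and masses are not known exactly. Their poses are not given: they have to be found in the camera images.
- carousel: Fixed steel base. Origin: on the spindle axis at table height. The pointer runs along its -x: a flat finger 14 mm wide, 12 high, at table level under the disc, ending in an upright stub (20 mm diameter, 30 high) 160 mm from the axis. A central shoulder, 34 mm diameter, rises to 90 mm above the table; from it a 16 mm spindle with tapered tip rises to 158 mm. These never turn.
- turntable: Wooden disc, 250 mm diameter, top 45 mm above the table, turns endlessly about the spindle, friction 0.08 N m, stays where left. Four white jars, 50 mm diameter, with wooden lids (tops at 100 mm) are clamped fast to it 90 degrees apart, 85 mm from the axis. One alone has a tall knob on its lid. Origin as the base's; its -x points to the knobbed jar.
- knob (a point): The middle of the upright round knob on the marked jar's lid: wood, 22 mm diameter, from 100 to 138 mm above the table, fast to lid, jar and turntable; this point is on the knob's axis, 125 mm above the table, 85 mm from the spindle axis. It can be pinched from above.
- front (a point): Point in the air straight above the pointer where the knob point must come: 85 mm from the spindle axis, 125 mm above the table. Does not turn with the turntable.
- spindle_top (a point): Centre of the spindle's tip, 158 mm above the table.
- seat (a point): Point on the spindle axis, 25 mm above the shoulder (115 mm above the table), where the middle of the sleeve must come.
- sleeve: Tall hollow white ceramic sleeve, standing upright: 44 mm outside diameter, through hole 21 mm, 50 mm tall, 0.08 to 0.16 kg. Origin: centre of underside. z along the hole.
- sleeve_mid (a point): Middle of the sleeve, on its axis, 25 mm above its underside.
- kiln_post: Solid round kiln prop, white ceramic, 44 mm diameter, 50 mm tall, NO hole (same outside as the sleeve). Bystander. Origin: centre of underside.
- flat_ring: Flat white ceramic ring, 60 mm outside, 32 mm hole, 14 mm high. Bystander. Origin: centre of underside.
- cup: White paper cup, 72 mm across the rim, 85 mm tall. Bystander. Origin: centre of underside.
- mug: Terracotta mug, 80 mm diameter, 85 mm tall, handle at its own +y. Bystander beyond the carousel. Origin: centre of underside.
- bowl: Blue bowl, 120 mm across, 50 mm tall. Bystander beyond the carousel. Origin: centre of underside.
- tin: Red tin, 70 mm diameter, 60 mm tall. Bystander on the left. Origin: centre of underside.
- brush: Brush lying flat along its own x. Bystander on the right. Origin: underside, mid length.
Things that resemble listed ones, but are neither listed nor needed, are in the scene too. Leave any green or purple look-alike of the sleeve alone.

How it is judged:
By the outcome, as a careful person would: the job done as asked, in the order asked, and still so for the second after the job is handed in, while the arm keeps its last pose, push and grip.
It also fails if it takes over 72 s, if anything falls off the work surface, if the arm or the gripper's body presses on something with over 40 N, if the wrist force passes 120 N, or if a joint passes its speed limit or range.

### The arm

A 7-joint arm with a two-finger parallel gripper is mounted at the origin on the work surface. World frame = base frame: x ahead of the robot, y to its left, z up, the work surface at z = 0. Lengths are in m, angles in degrees, forces in N, time in s.
With the tool pointing down it reaches from about 0.35 to 0.9 m from the base axis. Payload 7.2 kg.
Tool frame: the origin (TCP) lies where the fingers leave the gripper's body, on its centre line; the fingertips stand 73 mm ahead of it and the grasp point (between the pads) lies 54 mm ahead of it; z points along the fingers, y is the line along which they close (so a half turn about z gives the same grasp; the last joint's range is limited). The gripper opens to 85 mm and grips with 20 to 120 N. Pads are 22 mm wide; open, the fingers measure 114 mm over their backs; the gripper's body (76 mm by 85 mm) begins 54 mm behind the grasp point. The pads swing forward as they close: fully open they stand 13 mm farther back than shut.
Start: joints at [72.811, 23.554, -0.728, 91.456, 0.321, 64.991, -4.71], TCP at [0.144, -0.608, 0.304] pointing down, gripper open.
Joint ranges: [-169.25, 169.25], [-16.82, 113.86], [-84.01, 82.57], [7.8, 145.47], [-59.2, 239.2], [7.22, 106.19], [-163.78, 163.78]. Speed limits (degrees/s): [136.94, 136.94, 172.46, 172.46, 180, 180, 180].

### API

Orientations are given as [roll, pitch, yaw] about the fixed x, y, z axes, in that order (R = Rz(yaw) Ry(pitch) Rx(roll)).
In Python, from station import arm gives the robot as it stands.
- The arm moves only by the shell command python3 -m inch 'ROWS' [FORCE]. ROWS is JSON, a list of rows, each a list of 3 entries, a list of its own where there are three numbers: the opening, from -1 (shut) to 1 (fully open), then the shift along the tool's x, y, z in units of 0.5 m (1.0 is 0.5 m), then the turn about the tool's z in units of pi rad (1.0 is pi rad). In form: [[claw, [tx, ty, tz], spin], ...]. A call has 1 to 20 rows; each row shifts and turns the commanded pose from where the row before left it, along the tool's axes as they then stand; what a row does not reach is not made up. A row lasts 1/8 s, in which the tool goes at most 62.5 mm and 10.7 degrees, less where a joint would pass 70% of its speed; a pose out of reach is approached as far as the arm can. A call with a number of a shift or a turn outside -1 to 1 is refused whole. A call with a gripper value outside its range is refused whole. The fingers move at their own pace and stop on an object; FORCE is the grip in N (left out, the last holds). Time passes only in rows, so rows that do not move let the fingers close. It gives the time, the measured TCP pose, the force, the opening and the grip force at its end, in the units of the state.
- arm.get_obs(): the state, without advancing time (a new reading comes with each control period).
- arm.get_image(name): name is "side" or "top" or "wrist"; returns the picture (420x560x3 uint8, red, green, blue); there is no depth.
- arm.camera_model(name): a dict with "fov_y" (degrees; the focal length in pixels is half the picture's height over the tangent of half this angle, whatever the lens; pixels are square), "cx", "cy" (the principal point, pixels), "rvec" (rotation vector, rad) and "tvec" (3), from world to camera coordinates, as OpenCV has them; the wrist camera has in their place "mount" (4x4, takes a point from camera to tool coordinates, whose origin is the TCP and whose axes are the flange's). Camera axes: x right, y down, z forward; pixel columns grow to the right and rows downward; lengths in m; the calibration is good to about 2 mm. The wrist camera is an equidistant fisheye: a pixel r from the principal point sees the ray r / f radians off the axis. A picture is of the moment at which its call begins: read the wrist's pose just before it. camera_model takes no time and is no camera call.
- arm.close_job(): hands the job in; it is judged then, once.
The state is a dict: "clock": time; "joints": joint angles; "qvel": joint speeds; "joint_efforts": joint torques, N m; "position": TCP position; "orientation": TCP orientation; "force": force on the tool from outside, world axes, zero at the start; "ft_torque": the same for the moment, N m; "gripper_width": finger opening in m; "gripper_force": force on a finger pad.
Only numpy, scipy, OpenCV 4.12 (cv2) and the standard library are available. Lean on these libraries where they do the work, as an engineer would, in place of code of your own. Each camera call takes 0.05 s, during which the arm holds its last target. There are 200 camera calls.

## Working session

There is one attempt and no reset: what is moved stays moved. The work goes in short steps, Python scripts to look and compute and a shell command to move; the robot and the scene stay as the last step left them, time stands still between calls to the robot, and variables do not carry over. Pictures are saved under pics/ and viewed, at most 12 in all, crops included, and the job is handed in when it is done.

```bash
mkdir -p pics; ls
cat > h.py <<'E'
import numpy as np,cv2
from scipy.spatial.transform import Rotation as Rn
from station import arm
def cam(n,obs=None):
    m=arm.camera_model(n); f=210/np.tan(np.radians(m['fov_y'])/2)
    if n!='wrist':
        R=cv2.Rodrigues(np.array(m['rvec'],float))[0]; t=np.array(m['tvec'],float).ravel()
        return m,f,R.T,-R.T@t
    M=np.array(m['mount']); Rt=Rn.from_euler('xyz',obs['orientation'],degrees=True).as_matrix()
    return m,f,Rt@M[:3,:3],Rt@M[:3,3]+np.array(obs['position'])
def ray(n,u,v,obs=None):
    m,f,R,c=cam(n,obs); x=np.array([u-m['cx'],v-m['cy']])
    if n=='wrist':
        r=np.linalg.norm(x); a=r/f; d=np.r_[x/max(r,1e-9)*np.sin(a),np.cos(a)]
    else: d=np.r_[x/f,1]
    d=R@d; return c,d/np.linalg.norm(d)
def onz(n,u,v,z,obs=None):
    c,d=ray(n,u,v,obs); return c+d*(z-c[2])/d[2]
def proj(n,p,obs=None):
    m,f,R,c=cam(n,obs); q=R.T@(np.array(p)-c)
    if n=='wrist':
        a=np.arctan2(np.hypot(q[0],q[1]),q[2]); x=q[:2]/np.hypot(q[0],q[1])*a*f
    else: x=q[:2]/q[2]*f
    return x+[m['cx'],m['cy']]
def tri(a,b):
    (c1,d1),(c2,d2)=a,b
    s=np.linalg.lstsq(np.c_[d1,-d2],c2-c1,rcond=None)[0]
    p,q=c1+s[0]*d1,c2+s[1]*d2; return (p+q)/2,np.linalg.norm(p-q)
def snap(n,name):
    o=arm.get_obs(); im=arm.get_image(n)[:,:,::-1].copy(); cv2.imwrite(f'pics/{name}.png',im); return o,im
E
python3 - <<'E'
from h import *
for n in('top','side','wrist'):
    o,im=snap(n,n+'0')
    if n!='wrist':
        m,f,R,c=cam(n); print(n,c.round(3),R[:,2].round(3),f)
a=np.hstack([cv2.imread('pics/top0.png')]);
print(arm.get_obs()); print(arm.camera_model('wrist'))
E
```

```text
pics
top [ 0.361 -0.023  1.481] [ 0.164 -0.004 -0.987] 504.5992724034841
side [ 0.324 -1.398  0.922] [ 0.165  0.85  -0.5  ] 496.93273292196756
{'clock': 0.15, 'joints': array([72.81169317, 23.59034262, -0.72997982, 91.49203525,  0.32033315,
       64.99012609, -4.70974847]), 'qvel': array([-0.00323825, -0.10173676, -0.01567471, -0.13054459,  0.03862949,
       -0.00098029, -0.11204426]), 'joint_efforts': array([ 9.52720839e-04, -6.01039553e+01,  6.82900697e-01, -2.99648452e+01,
        1.40731822e-02,  7.81850656e-03,  2.68826847e-05]), 'position': array([ 0.14350376, -0.60801044,  0.3032439 ]), 'orientation': array([-1.79929624e+02,  3.79400802e-03,  1.32833300e+01]), 'force': array([-0.01261566, -0.08557018, -0.33768323]), 'ft_torque': array([-0.02150325, -0.01468383,  0.02132863]), 'gripper_force': 0.0, 'gripper_width': 0.08498734143619883}
{'fov_y': 65.70646984690485, 'cx': 279.66339692439493, 'cy': 210.97408344482676, 'mount': array([[ 5.57944055e-04, -9.58447317e-01, -2.85269046e-01,
         7.23830245e-02],
       [ 9.99999799e-01,  6.20719641e-04, -1.29642991e-04,
        -3.59650027e-04],
       [ 3.01328077e-04, -2.85268917e-01,  9.58447471e-01,
        -6.93983573e-02],
       [ 0.00000000e+00,  0.00000000e+00,  0.00000000e+00,
         1.00000000e+00]])}
```

View pics/top0.png

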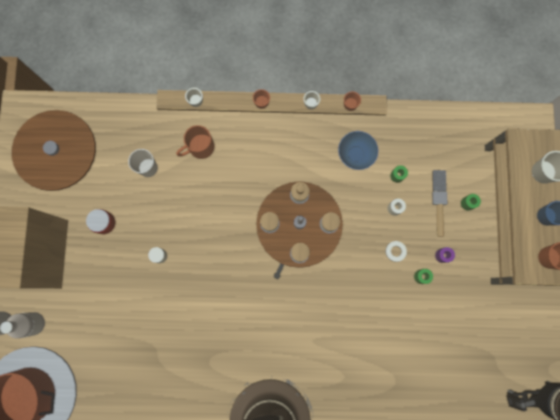

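View pics/side0.png

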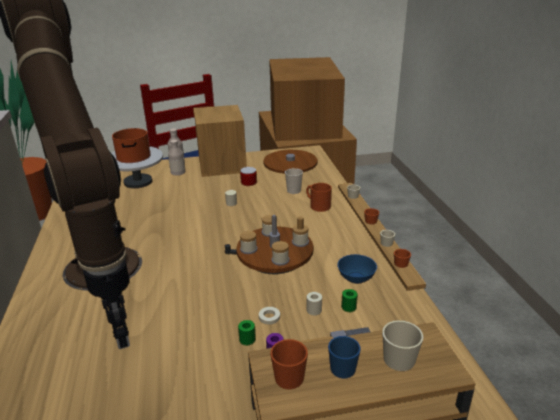

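The top view shows the carousel at (300,222), the sleeve (white ring) at (398,206), the flat ring at (396,251), the kiln post at (157,255) and the pointer stub at (278,273). In the side view the sleeve is at (314,303), the spindle at (274,225), the knob at (299,223) and the stub at (228,249).

Run:
```python
from h import *
t=cv2.imread('pics/top0.png'); s=cv2.imread('pics/side0.png')
def crop(im,x,y,w,h,k): return cv2.resize(im[y:y+h,x:x+w],(w*k,h*k),interpolation=cv2.INTER_CUBIC)
# 2x2: top carousel, side carousel, top sleeve, side sleeve
A=crop(t,250,175,100,110,4)[:300*2][:, :400]; 
a=cv2.resize(A,(360,396)); b=cv2.resize(crop(s,220,205,100,70,4),(440,308))
c=crop(t,383,191,30,30,6); d=crop(s,299,288,30,30,6)
M=np.zeros((590,800,3),np.uint8); M[:396,:360]=a; M[:308,360:]=b; M[400:580,:180]=c; M[400:580,200:380]=d
cv2.imwrite('pics/mos.png',M)
def white(im,x,y,w,h,name):
    hs=cv2.cvtColor(im,cv2.COLOR_BGR2HSV)[y:y+h,x:x+w]
    m=((hs[...,1]<60)&(hs[...,2]>110)).astype(np.uint8)
    for q in cv2.findContours(m,cv2.RETR_CCOMP,cv2.CHAIN_APPROX_NONE)[0]:
        if len(q)>6: (e,r,an)=cv2.fitEllipse(q); bb=cv2.boundingRect(q); print(name,np.array(e)+[x,y],np.round(r,1),(bb[0]+x,bb[1]+y,bb[2],bb[3]))
white(t,383,191,30,30,'sl top'); white(s,299,288,30,30,'sl side')
# hole in side: dark blob within sleeve
```

```text
sl top [396.84235764 206.20660496] [15.8 18.8] (388, 198, 19, 17)
sl side [313.61175251 301.10365009] [13.4 22.7] (307, 292, 15, 22)
```

View pics/mos.png

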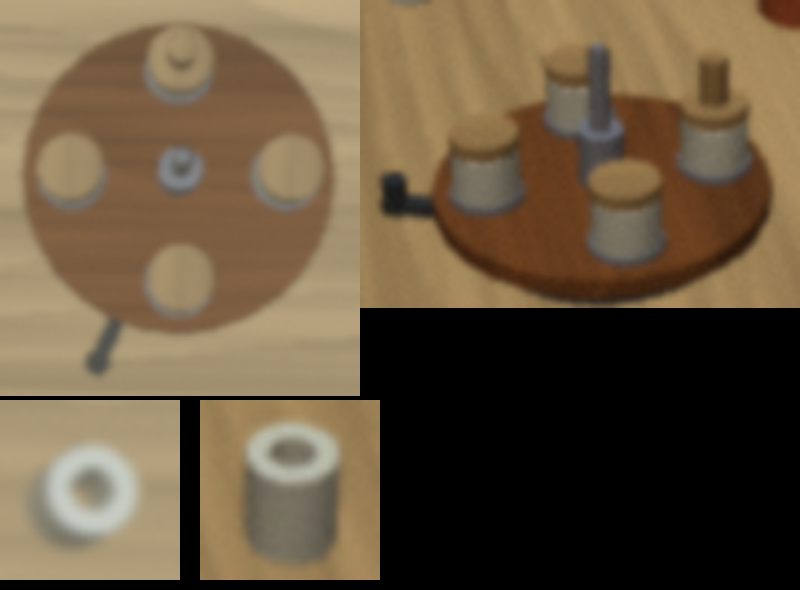

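The mosaic gives the spindle tip at top (300,219) and side (274,215), the knob top at top (300,191) and side (300,218), and the sleeve rim centre at top (398,206) and side (314,297).

Run:
```python
from h import *
P={'tip':((300.0,219.5),(274.1,215.3)),'knob':((299.8,191.2),(300.2,218.5)),'stub':((277,274.5),(227.3,245.2)),'sleeve_top':((398.2,205.8),(314.3,296.6))}
for k,(a,b) in P.items():
    p,e=tri(ray('top',*a),ray('side',*b)); print(k,p.round(4),round(e,4))
print('sleeve @.05',onz('top',398.2,205.8,.05),onz('side',314.3,296.6,.05))
print('tip @.158',onz('top',300,219.5,.158),onz('side',274.1,215.3,.158))
print('stub@.03',onz('top',277,274.5,.03),onz('side',227.3,245.2,.03))
print('knob@.138',onz('top',299.8,191.2,.138),onz('side',300.2,218.5,.138))
print('spindle base .09', onz('top',300.2,222.3,.09))
```

```text
tip [ 0.5481 -0.0718  0.1574] 0.0069
knob [ 0.6304 -0.0709  0.1341] 0.0096
stub [ 0.4024 -0.0136  0.0316] 0.0
sleeve_top [ 0.6071 -0.3573  0.0513] 0.0017
sleeve @.05 [ 0.60644497 -0.35748863  0.05      ] [ 0.60840696 -0.35567524  0.05      ]
tip @.158 [ 0.54456348 -0.07145111  0.158     ] [ 0.55145145 -0.07228543  0.158     ]
stub@.03 [ 0.40250587 -0.01361109  0.03      ] [ 0.40256875 -0.01120243  0.03      ]
knob@.138 [ 0.62473595 -0.07019218  0.138     ] [ 0.63388635 -0.07639322  0.138     ]
spindle base .09 [ 0.54614756 -0.07467006  0.09      ]
```

```bash
python3 -m inch '[[1,[0,0,0],0.037],[1,[0,0,0],0.037],[1,[0.04,-0.022,0],0],[1,[0.07,-0.037,0],0],[1,[0.07,-0.037,0],0],[1,[0.07,-0.037,0],0],[1,[0.07,-0.037,0],0],[1,[0.07,-0.037,0],0],[1,[0.07,-0.037,0],0],[1,[0.07,-0.037,0],0],[1,[0.07,-0.037,0],0],[1,[0.07,-0.037,0],0],[1,[0.07,-0.037,0],0],[1,[0.07,-0.037,0],0],[1,[0.07,-0.037,0],0],[1,[0.07,-0.037,0],0],[1,[0.04,-0.02,0],0],[1,[0,0,0],0]]'
python3 - <<'E'
from h import *
o,im=snap('wrist','w1'); print(o['position'],o['orientation'],o['clock'],proj('wrist',[.607,-.357,.05],o))
E
```

```text
clock: 2.4
position: [0.6401, -0.345, 0.3028]
orientation: [-179.9, 0.0, 0.2]
force: [-0.0, -0.1, -0.2]
gripper_width: 0.0854
gripper_force: 0.0
[ 0.6401314  -0.34500632  0.30280608] [-1.79910782e+02  3.48050862e-02  1.53039797e-01] 2.4 [291.76340803 219.61637643]
```

View pics/w1.png

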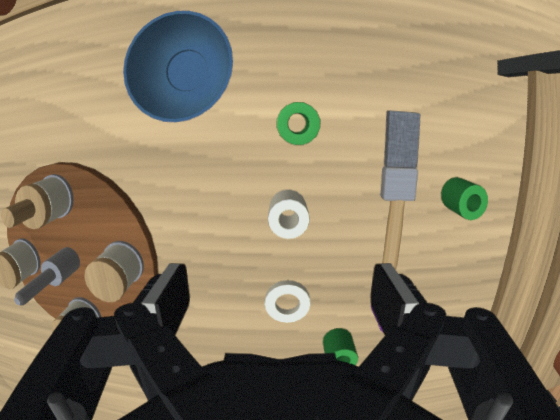

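Wrist picture: sleeve rim centred near (289,217), spindle tip near (20,299), fingers below.

```bash
cat >> h.py <<'E'
def rim(im,u,v,r=35,th=None):
    u,v=int(u),int(v); c=cv2.cvtColor(im,cv2.COLOR_BGR2HSV)[v-r:v+r,u-r:u+r]
    g=np.where(c[...,1]<50,c[...,2],0).astype(np.uint8)
    th=th or 0.85*np.percentile(g,97)
    m=(g>th).astype(np.uint8); cs,h=cv2.findContours(m,cv2.RETR_CCOMP,cv2.CHAIN_APPROX_NONE)
    return [(np.array(cv2.fitEllipse(q)[0])+[u-r,v-r],np.round(cv2.fitEllipse(q)[1],1),h[0][i][3]>=0) for i,q in enumerate(cs) if len(q)>15],th
E
python3 - <<'E'
from h import *
im=cv2.imread('pics/w1.png'); o=arm.get_obs()
res,th=rim(im,289,215); print(th)
for c,a,hole in res: print(c,a,hole,onz('wrist',*c,.05,o))
print(tri(ray('wrist',*res[0][0],o),ray('side',314.3,296.6)),tri(ray('wrist',*res[0][0],o),ray('top',398.2,205.8)))
print('tip',onz('wrist',20,299,.158,o))
E
```

```text
197.2
[288.16266632 219.03620148] [38.1 40. ] False [ 0.60597835 -0.3551637   0.05      ]
[288.23725128 219.29475403] [20.3 22. ] True [ 0.60569466 -0.35524409  0.05      ]
(array([ 0.60729195, -0.35565708,  0.05072597]), np.float64(0.002298205672682493)) (array([ 0.60636654, -0.35598859,  0.05246639]), np.float64(0.0019463704254196418))
tip [ 0.55233717 -0.07961121  0.158     ]
```

```bash
python3 -m inch '[[1,[-0.034,0.0105,0],0],[1,[-0.034,0.0105,0],0],[1,[0,0,0.05],0],[1,[0,0,0.06],0],[1,[0,0,0.06],0],[1,[0,0,0.06],0],[1,[0,0,0.06],0],[1,[0,0,0.06],0],[1,[0,0,0.05],0],[1,[0,0,0.02],0],[1,[0,0,0.01],0],[1,[0,0,0],0],[0.0,[0,0,0],0],[0.0,[0,0,0],0],[-1,[0,0,0],0],[-1,[0,0,0],0],[-1,[0,0,0],0],[-1,[0,0,0],0]]' 40
```

```text
clock: 4.7
position: [0.6052, -0.3576, 0.0899]
orientation: [180.0, -0.1, -0.0]
force: [-0.5, 0.7, 5.5]
gripper_width: 0.0434
gripper_force: 40.9
```

```bash
python3 -m inch '[[-1,[0,0,-0.02],0],[-1,[0,0,-0.05],0],[-1,[0,0,-0.07],0],[-1,[0,0,-0.07],0],[-1,[0,0,-0.07],0],[-1,[0,0,-0.07],0],[-1,[0,0,-0.05],0],[-1,[0,0,-0.02],0],[-1,[-0.01,-0.02,0],0],[-1,[-0.03,-0.07,0],0],[-1,[-0.03,-0.07,0],0],[-1,[-0.03,-0.07,0],0],[-1,[-0.03,-0.07,0],0],[-1,[-0.03,-0.07,0],0],[-1,[-0.03,-0.07,0],0],[-1,[-0.03,-0.07,0],0],[-1,[-0.02,-0.05,0],0],[-1,[-0.01,-0.008,0],0],[-1,[0,0,0],0],[-1,[0,0,0],0]]' 40
python3 - <<'E'
from h import *
o,im=snap('wrist','w2'); print(o['position'],o['orientation'],o['clock'],o['gripper_width'],proj('wrist',[.548,-.073,.158],o))
E
```

```text
clock: 7.2
position: [0.48, -0.0746, 0.2986]
orientation: [180.0, 0.0, -0.1]
force: [1.0, -0.6, -0.9]
gripper_width: 0.0431
gripper_force: 41.0
[ 0.47999462 -0.07458616  0.29856224] [ 1.79983213e+02  1.95185284e-02 -1.24315361e-01] 7.2 0.04313230966474144 [277.47818557 123.46616579]
```

View pics/w2.png

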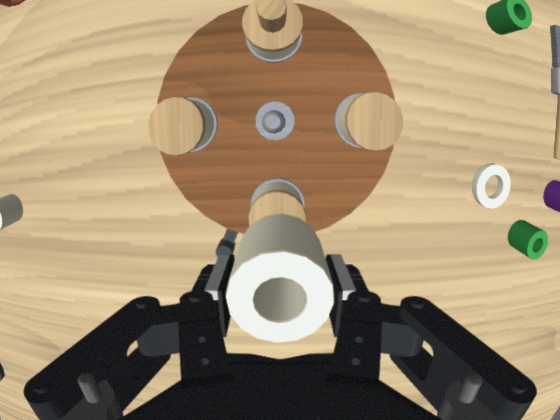

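The sleeve is held upright with its rim centre near (280,296). The spindle and shoulder are near (274,121), seen almost end-on. The knob is at the top, near (270,12).

Run:
```python
from h import *
im=cv2.imread('pics/w2.png'); o=arm.get_obs()
res,th=rim(im,280,290,62)
zt=o['position'][2]-.0899+.05
for c,a,h in res:
    if a[0]>25: print('sleeve',c,a,h,onz('wrist',*c,zt,o))
x0,y0=240,85
c=im[y0:y0+75,x0:x0+70]; hs=cv2.cvtColor(c,cv2.COLOR_BGR2HSV)
m=(hs[...,1]<75).astype(np.uint8)
q=max(cv2.findContours(m,cv2.RETR_EXTERNAL,cv2.CHAIN_APPROX_NONE)[0],key=cv2.contourArea)
e=cv2.fitEllipse(q); s=np.array(e[0])+[x0,y0]; print('shoulder',s,e[1],onz('wrist',*s,.09,o))
# inner spindle silhouette
k=cv2.resize(c,None,fx=8,fy=8,interpolation=cv2.INTER_CUBIC); cv2.imwrite('pics/sp.png',k)
print('knob top',onz('wrist',270,8,.138,o))
```

```text
sleeve [279.41901779 296.78064728] [ 89.4 106. ] False [ 0.48486974 -0.07412247  0.25868925]
sleeve [279.29685211 299.43445587] [46.4 54.9] True [ 0.48363128 -0.07407208  0.25868925]
shoulder [274.54996109 120.39005661] (38.5018196105957, 39.13527297973633) [ 0.5493303  -0.07005596  0.09      ]
knob top [ 0.63238597 -0.06772033  0.138     ]
```

View pics/sp.png

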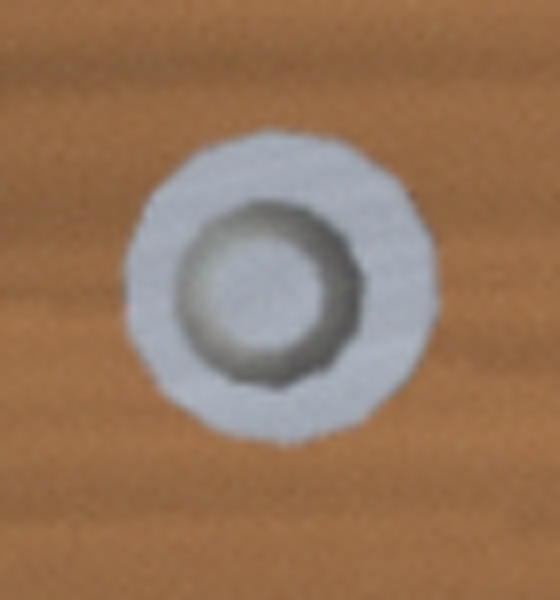

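```bash
cat >> h.py <<'E'
from scipy.optimize import least_squares
def circ(n,pts,z,o):
    P=np.array([onz(n,*p,z,o)[:2] for p in pts])
    s=least_squares(lambda a:np.hypot(P[:,0]-a[0],P[:,1]-a[1])-a[2],[*P.mean(0),.02],loss='soft_l1',f_scale=.0005)
    return s.x.round(4),np.abs(s.fun).mean().round(4)
def sleeve(im,o,dz=.0399,u=280,v=290,r=62):
    c=cv2.cvtColor(im,cv2.COLOR_BGR2HSV)[v-r:v+r,u-r:u+r]
    g=np.where(c[...,1]<50,c[...,2],0).astype(np.uint8)
    m=(g>0.85*np.percentile(g,97)).astype(np.uint8); cs,h=cv2.findContours(m,cv2.RETR_CCOMP,cv2.CHAIN_APPROX_NONE)
    return [(circ('wrist',q[:,0]+[u-r,v-r],o['position'][2]-dz,o),h[0][i][3]>=0) for i,q in enumerate(cs) if len(q)>100]
E
python3 - <<'E'
from h import *
im=cv2.imread('pics/w2.png'); o=arm.get_obs()
for dz in(.037,.0399,.043): print(dz,sleeve(im,o,dz))
x0,y0=240,85
hs=cv2.cvtColor(im[y0:y0+75,x0:x0+70],cv2.COLOR_BGR2HSV); m=(hs[...,1]<75).astype(np.uint8)
q=max(cv2.findContours(m,cv2.RETR_EXTERNAL,cv2.CHAIN_APPROX_NONE)[0],key=cv2.contourArea)
print(circ('wrist',q[:,0]+[x0,y0],.09,o), onz('wrist',272.7,121.1,.158,o), o['position'])
E
```

```text
0.037 [((array([ 0.4849, -0.0741,  0.0204]), np.float64(0.0002)), np.False_), ((array([ 0.485 , -0.0741,  0.0106]), np.float64(0.0001)), np.True_)]
0.0399 [((array([ 0.4831, -0.0741,  0.021 ]), np.float64(0.0002)), np.False_), ((array([ 0.4831, -0.0741,  0.0109]), np.float64(0.0001)), np.True_)]
0.043 [((array([ 0.4811, -0.0741,  0.0216]), np.float64(0.0002)), np.False_), ((array([ 0.4812, -0.0741,  0.0112]), np.float64(0.0001)), np.True_)]
(array([ 0.5493, -0.07  ,  0.0165]), np.float64(0.0002)) [ 0.54962693 -0.06991305  0.158     ] [ 0.48007573 -0.07454937  0.29858925]
```

```bash
python3 -m inch '[[-1,[0.045,-0.0027,0],0],[-1,[0.045,-0.0027,0],0],[-1,[0.045,-0.0027,0],0],[-1,[0,0,0.03],0],[-1,[0,0,0.03],0],[-1,[0,0,0.02],0],[-1,[0,0,0.015],0],[-1,[0,0,0.01],0],[-1,[0,0,0.01],0],[-1,[0,0,0.01],0],[-1,[0,0,0.01],0],[-1,[0,0,0],0],[-1,[0,0,0],0]]' 40
```

```text
clock: 8.88
position: [0.5475, -0.0695, 0.2315]
orientation: [180.0, -0.0, -0.0]
force: [-0.2, -0.6, -1.2]
gripper_width: 0.0433
gripper_force: 41.0
```

```bash
python3 -m inch '[[-1,[0,0,0.01],0],[-1,[0,0,0.015],0],[-1,[0,0,0.015],0],[-1,[0,0,0.015],0],[-1,[0,0,0.015],0],[-1,[0,0,0.01],0],[-1,[0,0,0.008],0],[-1,[0,0,0],0],[-1,[0,0,0],0]]' 40
```

```text
clock: 10.0
position: [0.5476, -0.0695, 0.1876]
orientation: [180.0, -0.0, -0.0]
force: [0.4, 0.5, -0.8]
gripper_width: 0.0435
gripper_force: 41.0
```

```bash
python3 -m inch '[[-1,[0,0,0.004],0],[-1,[0,0,0.004],0],[-1,[0,0,0.004],0],[-1,[0,0,0.003],0],[-1,[0,0,0],0],[-1,[0,0,0],0]]' 40
python3 -c "
from h import *
o,im=snap('side','s2'); cv2.imwrite('pics/s2c.png',cv2.resize(im[170:280,200:350],None,fx=4,fy=4,interpolation=cv2.INTER_CUBIC))"
```

```text
clock: 10.75
position: [0.5474, -0.0695, 0.1798]
orientation: [-180.0, 0.0, -0.0]
force: [0.4, 0.6, -1.3]
gripper_width: 0.0435
gripper_force: 41.1
```

View pics/s2c.png

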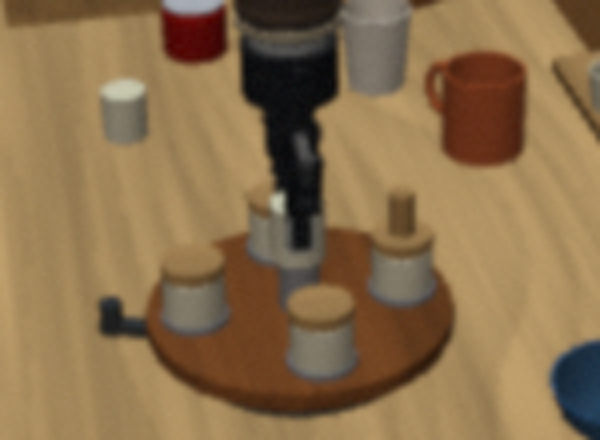

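The sleeve is on the spindle, just above the shoulder, with no contact force yet. I'll feel downwards.

```bash
python3 -m inch '[[-1,[0,0,0.002],0],[-1,[0,0,0.002],0],[-1,[0,0,0],0]]' 40; python3 -m inch '[[-1,[0,0,0.002],0],[-1,[0,0,0.002],0],[-1,[0,0,0],0]]' 40
```

```text
clock: 11.18
position: [0.5475, -0.0695, 0.1797]
orientation: [180.0, -0.0, -0.0]
force: [-6.8, -0.3, 17.1]
gripper_width: 0.0433
gripper_force: 42.5
clock: 11.55
position: [0.5476, -0.0694, 0.1796]
orientation: [180.0, -0.1, -0.0]
force: [-13.6, 1.5, 34.1]
gripper_width: 0.0432
gripper_force: 43.9
```

```bash
python3 -m inch '[[-1,[0,0,-0.005],0],[-1,[0,0,0],0],[-0.2,[0,0,0],0],[0.2,[0,0,0],0],[0.4,[0,0,0],0],[0.4,[0,0,0],0],[0.4,[0,0,-0.01],0],[0.4,[0,0,-0.03],0],[0.4,[0,0,-0.05],0],[0.6,[0,0,-0.05],0],[1,[0,0,-0.05],0],[1,[0,0,-0.05],0],[1,[0,0,-0.02],0],[1,[0,0,0],0]]' 40
python3 - <<'E'
from h import *
o,im=snap('wrist','w3'); print(o['position'],o['orientation'],o['clock'])
E
```

```text
clock: 13.3
position: [0.5476, -0.0695, 0.3092]
orientation: [180.0, -0.1, -0.0]
force: [-0.1, 0.5, -0.8]
gripper_width: 0.0856
gripper_force: 0.0
[ 0.54760526 -0.06949897  0.3091921 ] [ 1.79985649e+02 -9.24411013e-02 -3.80635956e-02] 13.3
```

View pics/w3.png

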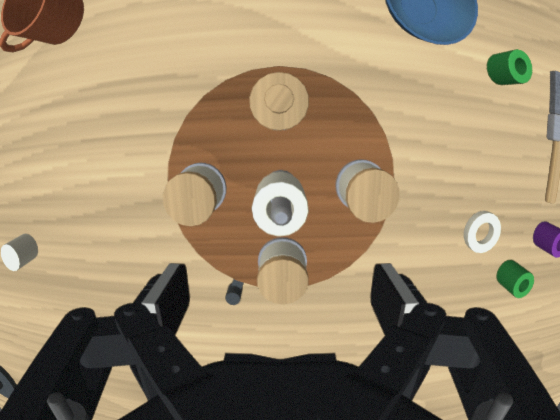

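The sleeve is down on the spindle with the rim centre near (280,208), the spindle pokes through it, and the gripper is free. The knob is seen end-on at (279,99) and the stub at (234,292).

Run:
```python
from h import *
im=cv2.imread('pics/w3.png'); o=arm.get_obs()
print('sleeve',sleeve(im,o,o['position'][2]-.14,280,205,32), rim(im,280,205,32)[0])
c=im[270:312,212:256]; g=cv2.cvtColor(c,cv2.COLOR_BGR2HSV)[...,2]
q=max(cv2.findContours((g<75).astype(np.uint8),cv2.RETR_EXTERNAL,cv2.CHAIN_APPROX_NONE)[0],key=cv2.contourArea)
k=q[:,0]+[212,270]; low=k[k[:,1]>k[:,1].max()-11]
print(k.min(0),k.max(0)); print('stub',circ('wrist',low,.03,o))
S=onz('wrist',233.5,294,.03,o); print(S)
C=np.array([.5493,-.0700]); K=onz('wrist',279,98.5,.138,o); print('knob',K,np.hypot(*(K[:2]-C)),np.degrees(np.arctan2(*(K[:2]-C)[::-1])))
# stereo height of knob vs w2
for s in (S[:2],np.array([.4025,-.0125])): d=s-C; print('ptr',np.hypot(*d),np.degrees(np.arctan2(d[1],d[0])))
```

```text
sleeve [((array([ 0.5501, -0.069 ,  0.0207]), np.float64(0.0002)), np.False_)] [(array([279.4528904 , 208.72209167]), array([52.1, 54.5]), np.False_), (array([279.68997383, 210.16675949]), array([28.7, 31. ]), np.True_)]
[227 284] [241 298]
stub (array([ 0.4138, -0.0135,  0.0082]), np.float64(0.0017))
[ 0.40812482 -0.01168788  0.03      ]
knob [ 0.63307766 -0.06870127  0.138     ] 0.08378772773079181 0.8881330765716892
ptr 0.15274401693692735 157.55702791293507
ptr 0.1576594113905034 158.6102492192416
```

```bash
python3 -m inch '[[1,[0.05,0,0],0],[1,[0.08,0,0],0],[1,[0.04,0,0],0],[1,[0,0,0],0],[1,[0,0,0.05],0],[1,[0,0,0.06],0],[1,[0,0,0.06],0],[1,[0,0,0.05],0],[1,[0,0,0.03],0],[1,[0,0,0.006],0],[1,[0,0,0],0],[0,[0,0,0],0],[0,[0,0,0],0],[-0.4,[0,0,0],0],[-1,[0,0,0],0],[-1,[0,0,0],0],[-1,[0,0,0],0],[-1,[0,0,0],0]]' 60
```

```text
clock: 15.6
position: [0.6326, -0.0695, 0.1809]
orientation: [-180.0, -0.0, -0.0]
force: [-2.9, 0.4, 5.4]
gripper_width: 0.0203
gripper_force: 58.6
```

```bash
python3 -m inch '[[-1,[-0.0004,-0.0106,0],-0.02],[-1,[-0.0013,-0.0212,0],-0.04],[-1,[-0.0013,-0.0212,0],-0.04],[-1,[-0.0013,-0.0212,0],-0.04],[-1,[-0.0013,-0.0212,0],-0.04],[-1,[-0.0013,-0.0212,0],-0.04],[-1,[0,0,0],0]]' 60
```

```text
clock: 16.48
position: [0.6125, -0.0162, 0.1809]
orientation: [180.0, 0.1, 39.7]
force: [-2.3, -2.1, 6.6]
gripper_width: 0.0206
gripper_force: 58.9
```

```bash
python3 -m inch '[[-1,[-0.0013,-0.0212,0],-0.04],[-1,[-0.0013,-0.0212,0],-0.04],[-1,[-0.0013,-0.0212,0],-0.04],[-1,[-0.0013,-0.0212,0],-0.04],[-1,[-0.0013,-0.0212,0],-0.04],[-1,[-0.0013,-0.0212,0],-0.04],[-1,[-0.0013,-0.0212,0],-0.04],[-1,[0,0,0],0]]' 60; python3 -m inch '[[-1,[-0.0013,-0.0212,0],-0.04],[-1,[-0.0013,-0.0212,0],-0.04],[-1,[-0.0013,-0.0212,0],-0.04],[-1,[-0.0013,-0.0212,0],-0.04],[-1,[-0.0013,-0.0212,0],-0.04],[-1,[-0.0013,-0.0212,0],-0.04],[-1,[-0.0013,-0.0212,0],-0.04],[-1,[0,0,0],0]]' 60
python3 -c "
from h import *
o,im=snap('wrist','w4');print(arm.get_obs()['joints'].round())"
```

```text
clock: 17.48
position: [0.5481, 0.0127, 0.1809]
orientation: [180.0, 0.2, 90.0]
force: [0.5, -6.9, 6.0]
gripper_width: 0.0204
gripper_force: 59.3
clock: 18.48
position: [0.4846, -0.0182, 0.1809]
orientation: [179.9, 0.3, 140.3]
force: [7.6, -7.4, -2.5]
gripper_width: 0.0206
gripper_force: 58.9
[ 35.  27. -49. 116.  27.  49.  22.]
```

View pics/w4.png

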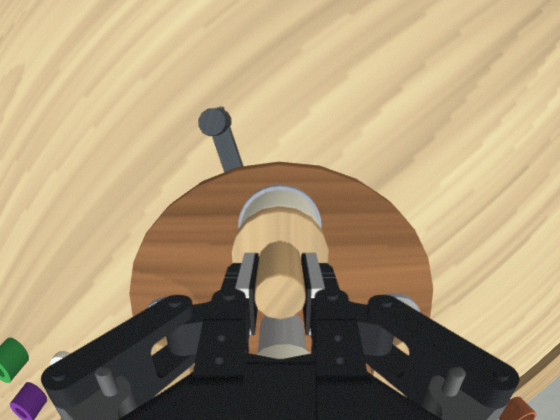

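The stub top is at (213,122), ahead and left, and the knob is pinched at (280,290). About 17° remain.

Run:
```python
from h import *
im=cv2.imread('pics/w4.png'); o=arm.get_obs()
S=onz('wrist',213.5,122,.03,o)
P=np.array([[.6326,-.0695],[.6125,-.0162],[.5481,.0127],[.4846,-.0182]])
f=least_squares(lambda a:np.hypot(*(P-a[:2]).T)-a[2],[.549,-.07,.084]).x; print('axis fit',f)
for C in(f[:2],np.array([.5495,-.0700])):
    d=S[:2]-C; k=np.array(o['position'][:2])-C
    print(S,np.hypot(*d),'ptr',np.degrees(np.arctan2(d[1],d[0])),'tcp',np.degrees(np.arctan2(k[1],k[0])))
# finger midline check at knob top: columns 281?
print(onz('wrist',281,292,.138,o),o['position'],o['orientation'])
```

```text
axis fit [ 0.54937169 -0.0705136   0.08324863]
[ 0.40279819 -0.00773515  0.03      ] 0.15945194631109197 ptr 156.81421125561675 tcp 140.94705748225923
[ 0.40279819 -0.00773515  0.03      ] 0.15936854128432568 ptr 157.00210980057454 tcp 141.27825529457053
[ 0.48104582 -0.01387461  0.138     ] [ 0.48475608 -0.01808998  0.18084075] [179.94060349   0.26709355 140.21926953]
```

```bash
python3 -m inch '[[-1,[-0.0010,-0.0157,0],-0.03],[-1,[-0.0010,-0.0157,0],-0.03],[-1,[-0.0010,-0.0157,0],-0.03],[-1,[0,0,0],0],[-1,[0,0,0],0],[-1,[0,0,0],0]]' 60
python3 - <<'E'
from h import *
o,im=snap('wrist','w5'); g=cv2.cvtColor(im,cv2.COLOR_BGR2GRAY)
q=max(cv2.findContours((g[60:165,200:360]<70).astype(np.uint8),cv2.RETR_EXTERNAL,cv2.CHAIN_APPROX_NONE)[0],key=cv2.contourArea)
k=q[:,0]+[200,60]; print(k.min(0),k.max(0))
top=k[k[:,1]<k[:,1].min()+30]; u,v=(top[:,0].min()+top[:,0].max())/2,k[:,1].min()+15
S=onz('wrist',u,v,.03,o); print(u,v,S,o['position'],o['orientation'])
im2=arm.get_image('top')[:,:,::-1]; cv2.imwrite('pics/t5.png',im2)
for C in(np.array([.5494,-.0705]),np.array([.5495,-.07])):
    d=S[:2]-C; p=o['position'][:2]-C; print(np.degrees(np.arctan2(d[1],d[0])),np.degrees(np.arctan2(p[1],p[0])),np.hypot(*d),np.hypot(*p))
# pointer finger direction: image points along finger at z=.012
m=g<70
for r in range(int(v)+22,170,6):
    c=np.flatnonzero(m[r,240:320])+240
    if len(c): print(r,c.mean(),len(c))
E
```

```text
clock: 19.27
position: [0.473, -0.0377, 0.1809]
orientation: [180.0, 0.3, 156.4]
force: [6.5, -6.8, -1.8]
gripper_width: 0.0201
gripper_force: 60.7
[269 163] [271 163]
270.0 178 [ 0.44264014 -0.03141865  0.03      ] [ 0.47298903 -0.03774366  0.18087647] [179.99258573   0.27589553 156.41666161]
159.89394810646488 156.79584476552972 0.11368825681557403 0.08313612351376069
160.14807503720786 157.14014530065924 0.11361140066733445 0.08303252906411579
```

View pics/w5.png

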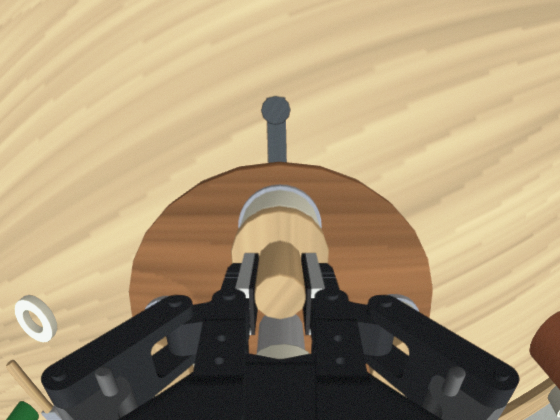

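The stub is at (275.5,109), slightly left of the jar/knob centre line at column 280, so about 1° remains. I'll work it out.

Run:
```python
from h import *
o=arm.get_obs()
S=onz('wrist',275.5,109.5,.03,o)[:2]; K=onz('wrist',280.8,293,.138,o)[:2]; J=onz('wrist',280.3,190,.045,o)[:2]
t=np.array(o['position'][:2])
for C in(np.array([.5494,-.0705]),np.array([.5495,-.07])):
    print([ (np.degrees(np.arctan2(*(X-C)[::-1])).round(2),np.hypot(*(X-C)).round(4)) for X in (S,K,J,t)])
```

```text
[(np.float64(157.51), np.float64(0.1604)), (np.float64(156.24), np.float64(0.0881)), (np.float64(156.33), np.float64(0.1085)), (np.float64(156.8), np.float64(0.0832))]
[(np.float64(157.69), np.float64(0.1603)), (np.float64(156.57), np.float64(0.088)), (np.float64(156.59), np.float64(0.1084)), (np.float64(157.14), np.float64(0.083))]
```

Turn about 1° more.

```bash
python3 -m inch '[[-1,[-0.002,-0.003,0],-0.0058],[-1,[0,0,0],0],[-1,[0,0,0],0],[-1,[0,0,0],0]]' 60
python3 - <<'E'
from h import *
o,im=snap('wrist','w6'); g=cv2.cvtColor(im,cv2.COLOR_BGR2GRAY)
c=g[90:128,255:300]; q=max(cv2.findContours((c<105).astype(np.uint8),cv2.RETR_EXTERNAL,cv2.CHAIN_APPROX_NONE)[0],key=cv2.contourArea)
k=q[:,0]+[255,90]; k=k[k[:,1]<k[:,1].min()+22]; (u,v),r=cv2.minEnclosingCircle(k.astype(np.float32)); print(u,v,r)
S=onz('wrist',u,v,.03,o)[:2]; K=onz('wrist',280.8,293,.138,o)[:2]; J=onz('wrist',280.3,190,.045,o)[:2]; t=np.array(o['position'][:2])
for C in(np.array([.5494,-.0705]),np.array([.5495,-.07])):
    print([np.degrees(np.arctan2(*(X-C)[::-1])).round(2) for X in (S,K,J,t)])
s=arm.get_image('side')[:,:,::-1]; cv2.imwrite('pics/s6c.png',cv2.resize(s[180:280,215:335],None,fx=5,fy=5,interpolation=cv2.INTER_CUBIC))
o=arm.get_obs(); print(o['force'],o['gripper_force'],o['clock'],o['qvel'].round(2))
E
```

```text
clock: 19.88
position: [0.4726, -0.039, 0.1809]
orientation: [-180.0, 0.2, 157.5]
force: [3.9, -5.2, 1.6]
gripper_width: 0.0204
gripper_force: 61.2
279.3079528808594 109.10926818847656 14.105685234069824
[np.float64(157.61), np.float64(157.16), np.float64(157.3), np.float64(157.7)]
[np.float64(157.79), np.float64(157.49), np.float64(157.57), np.float64(158.04)]
[ 3.63216334 -5.13681075  1.83878526] 61.178959608078 19.975 [-0.08 -0.03 -0.1  -0.04  0.06  0.01 -0.04]
```

View pics/s6c.png

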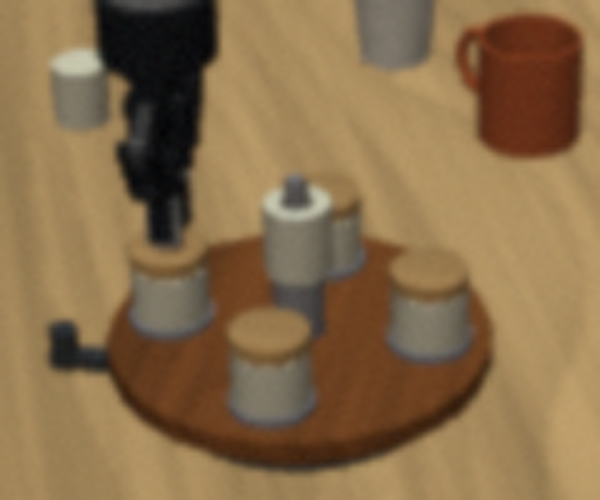

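The sleeve is seated on the shoulder with the spindle showing above it. The knob is gripped over the pointer, aligned within about 0.5°.

```bash
python3 -c "
from station import arm
print(arm.close_job())"
```

```text
the job is handed in; nothing more can be done
None
```

I handed the job in at about 20 s on the robot's clock: the sleeve sits fully down on the shoulder and is released, and the gripper is holding the knobbed jar above the pointer, within about 0.5° by the wrist camera.

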